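# Clear the jammed bushing feeder

### The arm

A 6-joint arm with a two-finger parallel gripper is mounted at the origin on the work surface. World frame = base frame: x ahead of the robot, y to its left, z up, the work surface at z = 0. Lengths are in mm, angles in rad, forces in N, time in s.
With the tool pointing down it reaches from about 350 to 875 mm from the base axis. Payload 4.2 kg.
Tool frame: the origin (TCP) lies midway between the tips of the shut fingers; the grasp point (between the pads) lies 19 mm behind it; x points along the fingers, y is the direction in which the jaws open and shut, and the axes are right-handed (so a half turn about x gives the same grasp; the last joint's range is limited). The gripper opens to 85 mm and grips with 20 to 120 N. Pads are 22 mm wide; open, the fingers measure 114 mm over their backs; the gripper's body (76 mm by 85 mm) begins 54 mm behind the grasp point. The pads swing forward as they close: fully open they stand 13 mm farther back than shut.
Start: joints at [0.259, 0.385, 0.008, 0, -1.194, -0.259], TCP at [624.979, 0.025, 208.212] pointing down, gripper open.
Joint ranges: [-3.14, 3.14], [-1.21, 2.06], [-1.07, 1.41], [-3.16, 2.05], [-2.99, -0.16], [-3.1, 3.1]. Speed limits (rad/s): [2.79, 2.79, 3.14, 3.14, 3.14, 3.14].

### API

Orientations are given as a unit quaternion [x, y, z, w].
In Python, from bench import readout, imaging, arm gives the robot as it stands.
- The arm moves only by the tool arm_command, never from a script. Its argument "increments" is a list of rows, each a list of 3 entries, a list of its own where there are three numbers: the turn, a rotation vector about the world's x, y, z in degrees, then the shift along the world's x, y, z in mm, then the closure, from 0 (fully open) to 1 (shut). In form: [[[ax, ay, az], [tx, ty, tz], fingers], ...]. A call has exactly 5 rows; each row is the pose to reach, as a shift and turn from the pose measured when the call began; what a row does not reach only later rows make up. A row lasts 1/10 s, in which the tool goes at most 50 mm and 8.59 degrees, less where a joint would pass 70% of its speed; a pose out of reach is approached as far as the arm can. A call with a gripper value outside its range is refused whole. The fingers move at their own pace and stop on an object; the grip force is fixed at half the most. Time passes only in rows, so rows that repeat a pose let the fingers close, or fill a call up. It gives the time, the measured TCP pose, the force and the opening at its end, in the units of the state.
- readout.read_state(): the state, without advancing time (a new reading comes with each control period).
- imaging.get_image(name): name is "scene" or "side" or "wrist"; returns (picture, depth): 400x640x3 uint8, blue, green, red; 400x640 float32, mm along the optical axis (not along the pixel's ray), 0 where there is no reading.
- imaging.camera_info(name): a dict with "vfov" (degrees; the focal length in pixels is half the picture's height over the tangent of half this angle, whatever the lens; pixels are square), "cx", "cy" (the principal point, pixels), "eye" and "rotation" of the camera in the world; the wrist camera has in their place "T_tool_cam" (4x4, takes a point from camera to tool coordinates, whose origin is the TCP and whose axes are the tool frame's). Camera axes: x right, y down, z forward; pixel columns grow to the right and rows downward; lengths in mm; the calibration is good to about 2 mm. A picture is of the moment at which its call begins: read the wrist's pose just before it. camera_info takes no time and is no camera call.
- arm.job_done(): hands the job in, once; it reports no verdict.
The state is a dict: "clock": time; "joints": joint angles; "joint_vel": joint speeds; "joint_efforts": joint torques, N m; "position": TCP position; "ee_rot": TCP orientation; "contact_force": force on the tool from outside, world axes, zero at the start; "wrist_torque": the same for the moment, N m; "gripper_width": finger opening in mm.
Only numpy, scipy, OpenCV 4.12 (cv2) and the standard library are available. Lean on these libraries where they do the work, as an engineer would, in place of code of your own. Each camera call takes 0.05 s, during which the arm holds its last target. There are 200 camera calls.

### The job

A wrong brass bushing has jammed the gate of the bushing feeder. Slide it back out of the gate's mouth into the reject bay until the red sprung trip plate at the bay's end gives and registers it, pressing gently enough not to drive the plate to its end, and leave it in the bay; then push the hand slide forward until both steel bushings are right through the gate, in the outlet tray. Slide the bushings, do not lift, tip or force them, and leave the other things alone.

Things in the scene. Friction and masses are not known exactly. Their poses are not given: they have to be found in the camera images.
- feeder: Bench feeder, fixed: steel deck 8 mm thick (top at z = 8 mm), green walls up to z = 23 mm, lower than the bushings' spigots, which can be held or pushed above them. Origin on the bench under the middle of the gate's entry; x = feed direction along the lane, y = across it to the reject bay's side. Lane 56 mm wide, centred on y = 0.
- gate (a point): Middle of the gate's entry on the deck, feeder (0, 0, 8) mm, axes as the feeder's. The gate (yellow lips) is 56 mm wide and runs from x = 0 to 12 mm; beyond it the outlet tray, 68 mm wide, to a rigid end wall at x = 135 mm.
- bay_mouth (a point): Point on the reject bay's centre line at its mouth, feeder (-24, 14, 8) mm, axes as the feeder's. The bay is a straight channel, 56 mm wide, that runs back and sideways from here along (-0.5, 0.866) in feeder x, y. At its far end stands a grey stop (z up to 29 mm) with a red sprung plate, 44 mm wide, top 17 mm above the deck. The stop is clamped anywhere and not measured: feel for it.
- bay_end (a point): Point on the bay's centre line 70 mm on from bay_mouth, feeder (-59, 75, 8) mm: middle of the range. A bushing meets the red plate with its centre somewhere between 54 and 86 mm from bay_mouth. The plate then gives along the bay's direction. Keep the fingertips above z = 25 mm over flanges and walls.
- brass_bushing: Bushing turned from yellow brass: a flange 50 mm across and 16 mm high, and on it a round spigot 24 mm across reaching to 50 mm. Origin at the centre of its underside, z up. About 0.3 kg; slides on the deck at 2 to 5 N; over 35 N against the feeder mars it. It is the wrong part: it sits askew in the gate's mouth, at about (-29, 26) mm in the feeder frame, wedged between the front steel bushing and the bay's gate-side wall. It may be gripped by the spigot.
- steel_front: Bushing turned from steel: a flange 50 mm across and 16 mm high, and on it a round spigot 24 mm across reaching to 50 mm. Origin at the centre of its underside, z up. About 0.3 kg; slides on the deck at 2 to 5 N; over 35 N against the feeder mars it. First in the lane, behind the brass one.
- steel_rear: Bushing turned from steel: a flange 50 mm across and 16 mm high, and on it a round spigot 24 mm across reaching to 50 mm. Origin at the centre of its underside, z up. About 0.3 kg; slides on the deck at 2 to 5 N; over 35 N against the feeder mars it. Second in the lane, behind steel_front and in front of the slide.
- trip (a joint): How far the red trip plate is pushed in, m: 0 = out, end of travel at 0.006. It starts to give at 2 N and takes 4 N more per mm. It registers the reject at 1.5 mm (8 N); driving it beyond 4 mm (18 N) damages it. Aim for 2 to 3 mm. It springs out again when let go.
- slide (a joint): How far the hand slide is pushed along the feeder's x, m: 0 = fully back, at most 0.22. Its flat front face is at feeder x = -180 mm + value. It takes about 3 N to move and stays where it is left.
- slide_knob (a point): Centre of the top of the slide's black upright knob, 22 mm across, standing 60 mm above the bench (the slide's block below it reaches to z = 21 mm); 20 mm behind the slide's front face.
- ring_gauge: dark ring gauge, 48 mm across, 12 mm high, lying on the feeder deck beside the outlet tray; not to be moved
- gauge_block: blue block 35 x 28 x 20 mm lying on the feeder deck beside the lane's rear end; not to be moved
- wrench: open wrench lying on the bench to the robot's left; not to be moved
- oil_bottle: amber oil bottle, 60 mm across, 150 mm high, on the bench to the right; not to be moved
- chuck_ring: dark chuck ring, 140 mm across, 25 mm high, on the bench to the right; not to be moved
- arbor: dark steel arbor, 34 mm across, 140 mm long, lying on the bench to the left; not to be moved
There are look-alikes about, which are no part of the job. Leave any orange look-alike of the steel_front alone.

How it is judged:
By the outcome, as a careful person would: the job done as asked, in the order asked, and still so for the second after the job is handed in, with the robot touching nothing.
It also fails if it takes over 69 s, if anything falls off the work surface, if the arm or the gripper's body presses on something with over 40 N, if the wrist force passes 120 N, or if a joint passes its speed limit or range.

## Working session

There is one attempt and no reset: what is moved stays moved. The work goes in short steps, Python scripts to look and compute and a tool call to move; the robot and the scene stay as the last step left them, time stands still between calls to the robot, and variables do not carry over. Pictures are saved under pics/ and viewed, about 8 in all and at most 12, crops included, and the job is handed in when it is done.

Besides the shell and the picture viewer there is one more tool, called after "Request:" as name(argument=value, ...) on one line, values as JSON. arm_command: Moves the arm, as the interface text tells. Its arguments: {"type":"object","properties":{"increments":{"type":"array","items":{"type":"array"}}},"required":["increments"]}

```bash
ls; mkdir -p pics; cat > h.py <<'E'
import numpy as np, cv2
from bench import readout, imaging, arm
from scipy.spatial.transform import Rotation as R
def cam(n, st=None):
    i=imaging.camera_info(n); f=200/np.tan(np.radians(i['vfov']/2))
    if n=='wrist':
        T=np.eye(4); T[:3,:3]=R.from_quat(st['ee_rot']).as_matrix(); T[:3,3]=st['position']
        T=T@np.array(i['T_tool_cam']); return f,i['cx'],i['cy'],T[:3,3],T[:3,:3]
    return f,i['cx'],i['cy'],np.array(i['eye']),np.array(i['rotation']).reshape(3,3)
def ray(c,u,v,z):
    f,cx,cy,e,Rm=c; d=Rm@np.array([(u-cx)/f,(v-cy)/f,1]); return e+d*(z-e[2])/d[2]
def proj(c,p):
    f,cx,cy,e,Rm=c; q=Rm.T@(np.array(p)-e); return q[0]/q[2]*f+cx,q[1]/q[2]*f+cy
def get(n):
    st=readout.read_state(); im,d=imaging.get_image(n); return im,d,cam(n,st)
E
python3 - <<'E'
from h import *
print(readout.read_state())
for n in ['scene','side','wrist']:
    im,d,c=get(n); np.savez(f'pics/{n}0.npz',im=im,d=d); cv2.imwrite(f'pics/{n}0.png',im); print(n,imaging.camera_info(n))
E
```

```text
pics
{'clock': 0.0, 'joints': array([ 2.58616668e-01,  3.85525940e-01,  6.62087517e-03, -5.20095492e-04,
       -1.19395270e+00, -2.58594452e-01]), 'joint_vel': array([ 2.38281646e-05,  2.74381953e-04,  2.26544879e-04,  1.07548785e-03,
       -2.07202479e-03, -2.80309759e-05]), 'joint_efforts': array([-9.55001960e-04, -3.92286408e+01,  1.88399577e+01,  4.18616563e+00,
       -4.72148502e-03,  8.27910434e-07]), 'position': array([6.24373061e+02, 3.56790526e-02, 2.07135023e+02]), 'ee_rot': array([-0.49944313,  0.50058623,  0.50047147,  0.49949805]), 'contact_force': array([-0.0198928 , -0.20937607,  0.28180365]), 'wrist_torque': array([-0.02690406,  0.00031406,  0.01235382]), 'gripper_width': 85.38006385592968}Traceback (most recent call last):
  File "<stdin>", line 4, in <module>
  File "h.py", line 15, in get
    st=readout.read_state(); im,d=imaging.get_image(n); return im,d,cam(n,st)
                                                                    ~~~^^^^^^
  File "h.py", line 9, in cam
    return f,i['cx'],i['cy'],np.array(i['eye']),np.array(i['rotation']).reshape(3,3)
                                                ~~~~~~~~~~~~~~~~~~~~~~~~~~~~~~~^^^^^
ValueError: cannot reshape array of size 4 into shape (3,3)
```

```bash
sed -i "s/np.array(i\['rotation'\]).reshape(3,3)/R.from_quat(i['rotation']).as_matrix()/" h.py
python3 - <<'E'
from h import *
for n in ['scene','side','wrist']:
    im,d,c=get(n); np.savez(f'pics/{n}0.npz',im=im,d=d); cv2.imwrite(f'pics/{n}0.png',im); print(n,imaging.camera_info(n)); print(c[3],c[4])
E
```

```text
scene {'vfov': 48.87730969740605, 'cx': 322.6603541488878, 'cy': 204.38204413785206, 'eye': array([ 916.55440063, -641.78104388, 1231.09530586]), 'rotation': array([ 0.93384798,  0.21986782, -0.066702  , -0.27411118])}
[ 916.55440063 -641.78104388 1231.09530586] [[ 0.89441797  0.37407872 -0.24511551]
 [ 0.44721377 -0.7530424   0.4826251 ]
 [-0.00404259 -0.54128759 -0.84082781]]
side {'vfov': 56.383492260415906, 'cx': 322.5439742875984, 'cy': 200.5453141376204, 'eye': array([232.41782122, 665.18363604, 929.9440436 ]), 'rotation': array([-0.22555874,  0.91159279, -0.33357338,  0.08276861])}
[232.41782122 665.18363604 929.9440436 ] [[-8.84545221e-01 -3.56016637e-01  3.01383321e-01]
 [-4.66454257e-01  6.75704112e-01 -5.70827802e-01]
 [-4.21755050e-04 -6.45504537e-01 -7.63756319e-01]]
wrist {'vfov': 65.65898409728968, 'cx': 318.6983311394669, 'cy': 199.69293684508648, 'T_tool_cam': array([[ 8.76423451e-04, -2.87108086e-01,  9.57897791e-01,
        -1.65613852e+02],
       [ 9.99999409e-01, -3.64693300e-04, -1.02425263e-03,
        -4.61964944e-01],
       [ 6.43410117e-04,  9.57898123e-01,  2.87107597e-01,
        -7.32800368e+01],
       [ 0.00000000e+00,  0.00000000e+00,  0.00000000e+00,
         1.00000000e+00]])}
[625.24409585 -73.23512065 373.01438676] [[-9.99999412e-01  9.46319044e-04 -5.29133194e-04]
 [ 7.54641889e-04  9.57928442e-01  2.87006151e-01]
 [ 7.78471123e-04  2.87005583e-01 -9.57928593e-01]]
```

View pics/scene0.png

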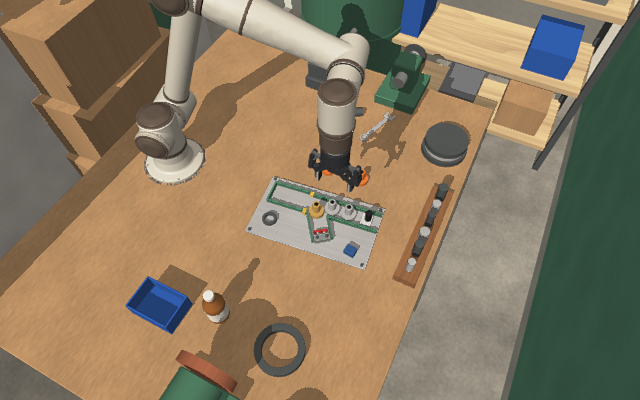

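View pics/wrist0.png

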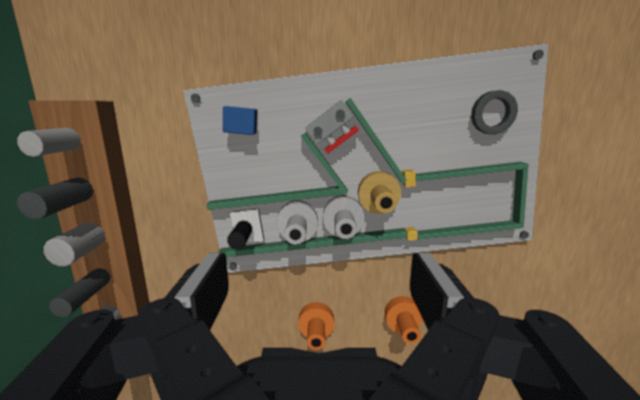

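The wrist view shows the feeder. Brass is at about px (380,195), steel front at (344,218), steel rear at (297,222), knob at (240,235), the red plate at (342,139) and the yellow lips at (410,178) and (411,233). The orange look-alikes are at (316,325) and (405,315).

```bash
python3 - <<'E'
from h import *
st=readout.read_state(); c=cam('wrist',st)
z=np.load('pics/wrist0.npz'); im,d=z['im'],z['d']
hsv=cv2.cvtColor(im,cv2.COLOR_BGR2HSV); f,cx,cy,e,Rm=c
def pts(m):
    v,u=np.nonzero(m&(d>0)); D=d[v,u]
    return e+np.stack([(u-cx)/f*D,(v-cy)/f*D,D],1)@Rm.T
H,S,V=cv2.split(hsv)
g=(H>50)&(H<85)&(S>80)&(V>40); g[:,:180]=0; g[260:]=0
P=pts(g); print('green z pct',np.percentile(P[:,2],[5,25,50,75,95]))
deck=np.zeros_like(g); deck[80:110,400:480]=1; print('deck z',np.percentile(pts(deck)[:,2],[5,50,95]))
y=(H>18)&(H<32)&(S>150)&(V>120)&(np.arange(640)[None]>400); y[:160]=0;y[250:]=0
n,l,s,ce=cv2.connectedComponentsWithStats(y.astype(np.uint8))
for k in range(1,n):
    if s[k,4]>20:
        q=pts(l==k); print('lip',s[k],q.mean(0),q.min(0),q.max(0))
np.savez('pics/p.npz',P=P)
top=P[P[:,2]>19]
# lane direction: long far/near wall: show histograms after min-area fit
v=cv2.resize(im[60:280,170:560],None,fx=2,fy=2,interpolation=cv2.INTER_CUBIC); cv2.imwrite('pics/crop1.png',v)
E
```

```text
green z pct [15.05489825 21.32472193 22.52279373 23.19140091 23.99483901]
deck z [6.54577837 7.89677938 9.34244138]
lip [404 171  11  16 141] [520.14914741   5.80495505  22.56526982] [513.94701926  -2.64669712  17.69389964] [526.55013907  15.26526126  24.66110676]
lip [406 228  11  12 100] [511.86962445  75.27886037  21.3383084 ] [505.86419061  70.68837546  12.2189488 ] [517.41251666  82.17141422  24.30878311]
```

View pics/crop1.png

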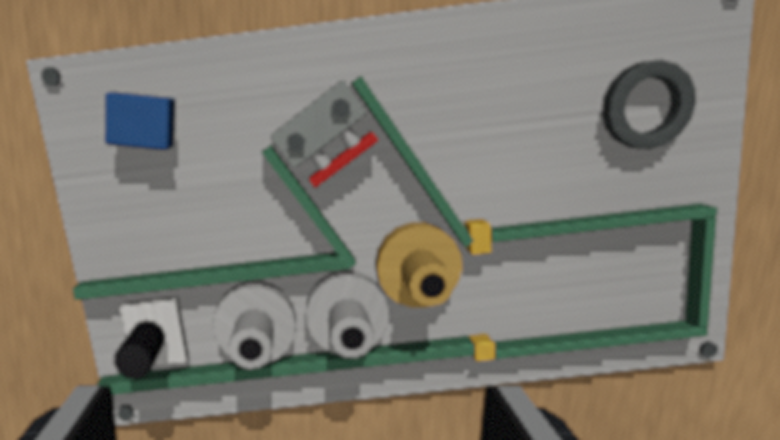

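```bash
cat >> h.py <<'E'
def F(th,o):  # feeder->world
    c,s=np.cos(th),np.sin(th); return np.array([[c,-s],[s,c]]),np.array(o)
E
python3 - <<'E'
from h import *
P=np.load('pics/p.npz')['P']; P=P[P[:,2]>20.5]
th=np.pi+0.1; o=np.array([522.,41.])
for it in range(8):
    Rm,_=F(th,o); q=(P[:,:2]-o)@Rm
    sel=lambda x0,x1,y0,y1: q[(q[:,0]>x0)&(q[:,0]<x1)&(q[:,1]>y0)&(q[:,1]<y1)]
    A=sel(-190,-70,20,42);B=sel(-170,-10,-42,-20);C=sel(18,130,25,50);D=sel(18,130,-50,-25);E=sel(120,150,-28,28)
    sl=[np.polyfit(a[:,0],a[:,1],1)[0] for a in (A,B,C,D)]
    m=[np.median(a[:,1]) for a in (A,B,C,D)]
    # wall thickness
    th+=np.average(sl,weights=[len(a) for a in (A,B,C,D)]); dy=(m[2]+m[3])/2*.5+(m[0]+m[1])/2*.5
    ex=np.percentile(E[:,0],[5,50,95]); dx=0
    o=o+Rm@np.array([dx,dy])
    if it==3:
        lips=np.array([[520.15,5.8],[511.87,75.28]]); o=o+Rm@np.array([((lips-o)@Rm)[:,0].mean()-6,0])
print('th',th,np.degrees(th),'o',o,[len(a) for a in (A,B,C,D,E)],'slopes',sl,'m',m,'end',ex,'lips',(lips-o)@Rm)
for a in (A,B,C,D): print(np.percentile(a[:,1],[3,50,97]))
bay=sel(-110,-10,45,110); t=np.array([-.5,.866]);nrm=np.array([.866,.5]); b=(bay-[-24,14])
for s in (1,-1):
    k=b[(b@nrm)*s>15]; print('bay wall',np.percentile(k@nrm,[3,50,97]),np.polyfit(k@t,k@nrm,1))
z=np.load('pics/wrist0.npz'); im,d=z['im'],z['d']; c=cam('wrist',readout.read_state())
H,S,V=cv2.split(cv2.cvtColor(im,cv2.COLOR_BGR2HSV))
f,cx,cy,e,R3=c
def pts(m):
    v,u=np.nonzero(m&(d>0)); D=d[v,u]; return e+np.stack([(u-cx)/f*D,(v-cy)/f*D,D],1)@R3.T
box=np.zeros_like(H,bool); box[80:270,200:560]=1
W=pts(box); hi=W[(W[:,2]>46)&(W[:,2]<64)]
Rm,_=F(th,o); hq=np.c_[(hi[:,:2]-o)@Rm,hi[:,2]]
g=np.zeros((200,400),np.uint8); ij=np.round(hq[:,:2]).astype(int)+[250,80]
ok=(ij>=0).all(1)&(ij[:,0]<400)&(ij[:,1]<200); g[ij[ok,1],ij[ok,0]]=1
g=cv2.dilate(g,np.ones((5,5)));n,l,s,ce=cv2.connectedComponentsWithStats(g)
for k in range(1,n):
    w=np.zeros(len(hq),bool); w[ok]=l[ij[ok,1],ij[ok,0]]==k; qq=hq[w]
    if len(qq)>15: 
        lo,hi_=np.percentile(qq[:,:2],[2,98],axis=0); print('top',len(qq),(lo+hi_)/2,'size',hi_-lo,'z',np.median(qq[:,2]),'world',o+Rm@((lo+hi_)/2))
red=((H<8)|(H>172))&(S>150)&(V>80)&box; red[180:]=0
q=pts(red); qf=(q[:,:2]-o)@Rm-[-24,14]; print('red along',np.percentile(qf@t,[3,50,97]),'across',np.percentile(qf@nrm,[3,97]),'z',np.percentile(q[:,2],[5,95]))
E
```

```text
th 3.2625181873498432 186.92852271981764 o [521.73733329  43.14452826] [658, 681, 453, 390, 226] slopes [np.float64(0.00836319002302106), np.float64(-0.0026362790225635006), np.float64(-0.004086330078311731), np.float64(-0.004760424347003807)] m [np.float64(32.398119365991086), np.float64(-31.71382113863701), np.float64(36.47475184435716), np.float64(-37.15905007237855)] end [134.84973068 136.72127406 139.65894203] lips [[  6.0806507   36.88033494]
 [  5.91874105 -33.09110627]]
[28.55898452 32.39811937 37.22946054]
[-35.21987747 -31.71382114 -28.49466297]
[33.83185702 36.47475184 38.76853123]
[-39.78510476 -37.15905007 -34.99294838]
bay wall [28.05979517 30.08238425 32.35551602] [4.82254723e-03 2.98772098e+01]
bay wall [-32.74355059 -30.51993874 -28.25491419] [ 6.56752848e-03 -3.10992272e+01]
top 407 [-130.60494376   -0.4854296 ] size [21.53569282 21.72240731] z 58.009471071909786 world [651.32996521  59.38142236]
top 405 [-75.23806715  -0.75164246] size [20.89375453 21.30943661] z 57.90888303756935 world [596.33529649  52.96672761]
top 369 [-195.48141911    0.52971944] size [19.29054282 19.50376699] z 59.698525559961126 world [715.85513292  66.19980282]
top 429 [-30.43983563  23.46352988] size [21.48630659 22.01292158] z 57.981849829058774 world [554.78530924  23.52433169]
red along [85.93476178 88.43870119 91.09314673] across [-19.68343405  19.92853206] z [23.42252359 26.13123708]
```

Request:
arm_command(increments=[[[0,0,-8],[-20,6,-20],0],[[0,0,-16],[-40,12,-40],0],[[0,0,-24],[-60,18,-60],0],[[0,0,-32],[-69,22.7,-80],0],[[0,0,-40],[-69,22.7,-97],0]])

```text
clock: 0.7
position: [553.9, 23.0, 109.7]
ee_rot: [-0.297, 0.642, 0.298, 0.641]
contact_force: [0.4, -0.6, 0.3]
gripper_width: 85.3
```

Request:
arm_command(increments=[[[0,0,-8],[0,0,0],0],[[0,0,-13],[0,0,0],0],[[0,0,-13],[0,0,0],0],[[0,0,-13],[0,0,0],0],[[0,0,-13],[0,0,0],0]])

```text
clock: 1.2
position: [554.0, 23.0, 109.8]
ee_rot: [-0.222, 0.672, 0.224, 0.67]
contact_force: [-0.3, -0.2, -0.8]
gripper_width: 85.5
```

```bash
cat >> h.py <<'E'
TH,O=3.2625,np.array([521.74,43.14]); RM=F(TH,O)[0]
def f2w(p): return O+RM@np.array(p)
def w2f(p): return (np.array(p)[:2]-O)@RM
def bay(p):
    q=w2f(p)-[-24,14]; return q@[-.5,.866],q@[.866,.5]
def S():
    s=readout.read_state(); m=R.from_quat(s['ee_rot']).as_matrix(); fo=s['contact_force']
    ff=fo[:2]@RM
    print('t',round(s['clock'],2),'pos',s['position'].round(2),'feeder',w2f(s['position']).round(2),'bay',np.round(bay(s['position']),2),'F',fo.round(2),'Fbay',(ff@[-.5,.866]).round(2),(ff@[.866,.5]).round(2),'w',round(s['gripper_width'],2),'tool x',m[:,0].round(3),'jawdeg',round(np.degrees(np.arctan2(m[1,1],m[0,1])),2))
    return s
def tops():
    st=readout.read_state(); im,d=imaging.get_image('wrist'); f,cx,cy,e,R3=cam('wrist',st)
    v,u=np.nonzero(d>0); D=d[v,u]; W=e+np.stack([(u-cx)/f*D,(v-cy)/f*D,D],1)@R3.T
    W=W[(W[:,2]>46)&(W[:,2]<64)]; q=(W[:,:2]-O)@RM
    ij=np.round(q).astype(int)+[260,100]; ok=(ij>=0).all(1)&(ij[:,0]<450)&(ij[:,1]<220); q=q[ok];ij=ij[ok]
    g=np.zeros((220,450),np.uint8); g[ij[:,1],ij[:,0]]=1
    n,l,s,ce=cv2.connectedComponentsWithStats(cv2.dilate(g,np.ones((5,5))))
    for k in range(1,n):
        a=q[l[ij[:,1],ij[:,0]]==k]
        if len(a)>60:
            lo,hi=np.percentile(a,[2,98],axis=0); p=(lo+hi)/2; print('top',len(a),p.round(1),'size',(hi-lo).round(1),'world',f2w(p).round(1),'bay',np.round(bay(f2w(p)),1))
    return im
E
python3 -c "
from h import *
S(); cv2.imwrite('pics/w1.png',tops())"
```

```text
t 1.2 pos [553.95  22.99 109.78] feeder [-29.55  23.89] bay [11.33  0.14] F [-0.34 -0.24 -0.85] Fbay -0.01 0.41 w 85.46 tool x [-0.002  0.001 -1.   ] jawdeg 126.77
top 753 [-129.8   -0.6] size [22.2 21.7] world [650.5  59.4] bay [ 40.2 -98.9]
top 790 [-73.7  -0.9] size [21.7 21.3] world [594.8  52.9] bay [ 12.  -50.4]
top 851 [-28.6  23.5] size [21.6 21.4] world [553.   23.2] bay [10.6  0.8]
```

Request:
arm_command(increments=[[[0,0,0],[-0.3,0,-25],0],[[0,0,0],[-0.3,0,-50],0],[[0,0,0],[-0.3,0,-66],0],[[0,0,0],[-0.3,0,-76],0],[[0,0,0],[-0.3,0,-76],0]])

```text
clock: 1.75
position: [552.8, 22.7, 32.6]
ee_rot: [-0.222, 0.672, 0.224, 0.67]
contact_force: [-0.8, -0.6, -0.1]
gripper_width: 85.6
```

```bash
python3 -c "
from h import *
S()"
```

```text
t 1.75 pos [552.85  22.73  32.59] feeder [-28.42  24.01] bay [10.88  1.18] F [-0.79 -0.58 -0.1 ] Fbay -0.01 0.98 w 85.62 tool x [-0.005  0.001 -1.   ] jawdeg 126.77
```

Request:
arm_command(increments=[[[0,0,0],[0,0,2],0.4],[[0,0,0],[0,0,2],0.6],[[0,0,0],[0,0,2],0.7],[[0,0,0],[0,0,2],0.75],[[0,0,0],[0,0,2],0.8]])

```text
clock: 2.25
position: [553.3, 22.8, 35.3]
ee_rot: [-0.222, 0.672, 0.224, 0.67]
contact_force: [0.0, -1.0, 0.5]
gripper_width: 17.2
```

```bash
python3 -c "
from h import *
S()"
```

```text
t 2.25 pos [553.25  22.78  35.25] feeder [-28.83  24.01] bay [11.08  0.83] F [ 0.03 -0.97  0.53] Fbay 0.79 0.56 w 17.22 tool x [-0.003  0.001 -1.   ] jawdeg 126.78
```

```bash
python3 -c "
from h import *
a=get('side')[0];b=get('scene')[0];w=get('wrist')[0]
c=cam('side'); u,v=map(int,proj(c,[553,23,50])); c2=cam('scene'); u2,v2=map(int,proj(c2,[553,23,50])); print(u,v,u2,v2)
k=lambda m,u,v:cv2.resize(m[v-50:v+50,u-65:u+65],(390,300),interpolation=cv2.INTER_CUBIC)
cv2.imwrite('pics/v2.png',np.vstack([np.hstack([k(a,u,v),k(b,u2,v2)]),cv2.resize(w[120:400,120:484],(780,600))[:300*1]]))"
```

```text
327 207 315 205
```

View pics/v2.png

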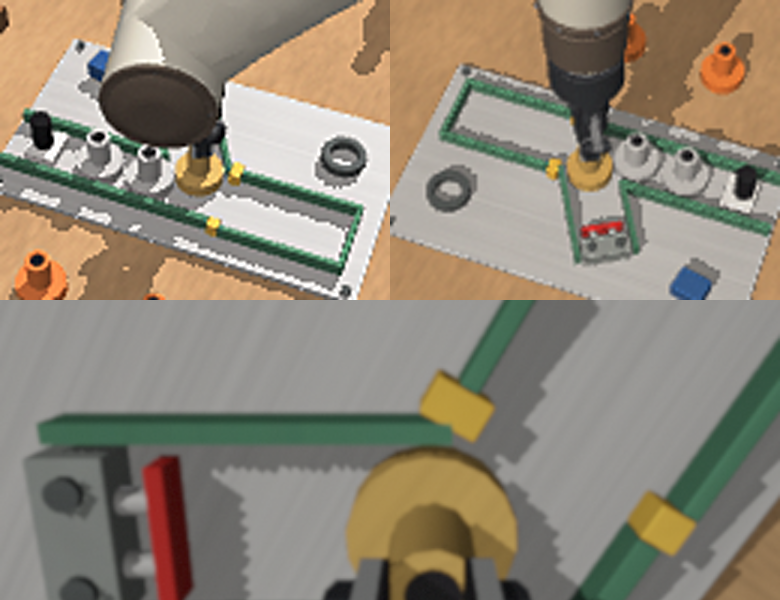

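The crops show the fingers astride the brass spigot in the bay direction (lower crop, about (430,560)). The bushing hasn't moved. I'll close fully to confirm the grip.

Request:
arm_command(increments=[[[0,0,0],[0,0,0],0.85],[[0,0,0],[0,0,0],0.9],[[0,0,0],[0,0,0],1],[[0,0,0],[0,0,0],1],[[0,0,0],[0,0,0],1]])

```text
clock: 2.9
position: [553.2, 22.7, 35.1]
ee_rot: [-0.222, 0.672, 0.224, 0.67]
contact_force: [0.9, -0.5, 1.1]
gripper_width: 0.5
```

```bash
python3 -c "
from h import *
S()"
```

```text
t 2.9 pos [553.21  22.73  35.05] feeder [-28.78  24.06] bay [11.1   0.89] F [ 0.88 -0.52  1.13] Fbay 0.94 -0.39 w 0.5 tool x [-0.004  0.001 -1.   ] jawdeg 126.78
```

```bash
python3 -c "
from h import *
w=get('wrist')[0];b=get('scene')[0]
k=lambda m,u,v:cv2.resize(m[v-40:v+40,u-60:u+60],(600,400),interpolation=cv2.INTER_CUBIC)
cv2.imwrite('pics/v3.png',np.vstack([k(b,315,205)[:230],cv2.resize(w[170:400,170:470],(600,460))[:360]]))
S()
c=cam('wrist',readout.read_state())
for p in [(553.2,22.7,35),(553,23.2,58),(553.2,22.7,58)]: print(proj(c,p))
"
```

```text
t 3.0 pos [553.16  22.78  35.06] feeder [-28.73  24.01] bay [11.03  0.9 ] F [-0.04  0.29  0.96] Fbay -0.25 -0.14 w 0.16 tool x [-0.004  0.001 -1.   ] jawdeg 126.78
(np.float64(319.4799868704969), np.float64(237.78720847446107))
(np.float64(320.7107591050026), np.float64(256.2697388916771))
(np.float64(319.68777333042993), np.float64(256.02312802643837))
```

View pics/v3.png

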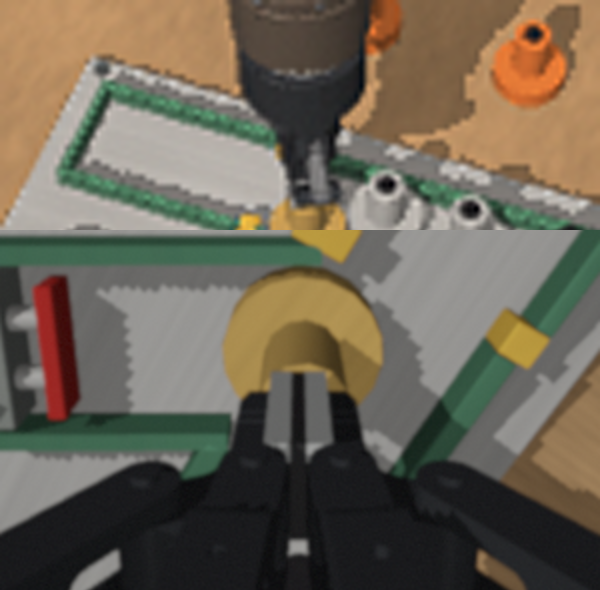

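```bash
python3 -c "
from h import *
im,d,c=get('wrist'); f,cx,cy,e,Rm=c
np.savez('pics/w3.npz',im=im,d=d)
for v in range(205,290,5):
  print(v,[(lambda D:tuple((e+Rm@np.array([(u-cx)/f*D,(v-cy)/f*D,D])).round(0).astype(int)))(d[v,u]) for u in (306,312,325,332)])
c2=cam('scene');im2,d2,_=get('scene'); 
# scene depth points near
f,cx,cy,e,Rm=c2
v,u=np.mgrid[180:225,300:335];D=d2[180:225,300:335];W=(e+np.stack([(u-cx)/f*D,(v-cy)/f*D,D],-1)@Rm.T)
m=(abs(W[...,0]-553)<45)&(abs(W[...,1]-23)<45)&(W[...,2]>15)
for w in W[m][::9]: print(w.round(0).astype(int),end=' ')
"
```

```text
205 [(np.int64(545), np.int64(7), np.int64(23)), (np.int64(543), np.int64(9), np.int64(23)), (np.int64(538), np.int64(16), np.int64(24)), (np.int64(536), np.int64(19), np.int64(23))]
210 [(np.int64(548), np.int64(8), np.int64(23)), (np.int64(545), np.int64(11), np.int64(24)), (np.int64(541), np.int64(18), np.int64(24)), (np.int64(538), np.int64(21), np.int64(24))]
215 [(np.int64(550), np.int64(10), np.int64(23)), (np.int64(548), np.int64(13), np.int64(24)), (np.int64(543), np.int64(19), np.int64(25)), (np.int64(541), np.int64(23), np.int64(24))]
220 [(np.int64(553), np.int64(12), np.int64(24)), (np.int64(548), np.int64(14), np.int64(31)), (np.int64(543), np.int64(19), np.int64(34)), (np.int64(542), np.int64(23), np.int64(30))]
225 [(np.int64(552), np.int64(12), np.int64(32)), (np.int64(548), np.int64(13), np.int64(40)), (np.int64(543), np.int64(19), np.int64(42)), (np.int64(542), np.int64(23), np.int64(37))]
230 [(np.int64(552), np.int64(12), np.int64(41)), (np.int64(547), np.int64(13), np.int64(48)), (np.int64(543), np.int64(19), np.int64(49)), (np.int64(542), np.int64(23), np.int64
[... 2373 characters left out ...]
 [572 -12 198] [561 -15 190] [583  -1 186] [574  -9 185] [563  -7 170] [580  17 150] [578  -4 170] [572 -13 174] [562  -6 153] [551   1 132] [585  -6 163] [581 -10 160] [582 -13 159] [583 -15 157] [562   5 111] [590  60  56] [585 -19 153] [544  18  69] [592  50  58] [594  45  61] [598  44  59] [592  41  53] [565  24  52] [595  44  45] [562  17  54] [583  46  28] [533  22  21] [565  24  40] [592  43  33] [538  19  23] [564  33  20] [592  42  28] [537  14  23] [565  24  29] [593  41  25] [537  14  18] [565  24  22] [594  38  24] [541   6  25] [566  22  19] [517  -4  15] [548   7  22] [575  19  24] [547   3  22] [573  15  23] [554   2  22] [593  19  25] [567   5  21] [566   1  19] [544 -20  16]
```

Depth puts the shut fingertips at z≈64, not at the reported 35, so they closed above the spigot (top z=58). The real tips sit about 29 mm behind the nominal TCP. I'll open, then measure the tips of the open fingers before going lower.

Request:
arm_command(increments=[[[0,0,0],[0,0,3],0.6],[[0,0,0],[0,0,3],0.4],[[0,0,0],[0,0,3],0.4],[[0,0,0],[0,0,0],0.4],[[0,0,0],[0,0,0],0.4]])

```text
clock: 3.6
position: [552.7, 22.7, 34.5]
ee_rot: [-0.222, 0.673, 0.224, 0.669]
contact_force: [0.1, 0.3, 0.9]
gripper_width: 51.2
```

```bash
cat >> h.py <<'E'
def tips():
    s=S(); im,d=imaging.get_image('wrist'); f,cx,cy,e,Rm=cam('wrist',s)
    v,u=np.nonzero(d>0); D=d[v,u]; W=e+np.stack([(u-cx)/f*D,(v-cy)/f*D,D],1)@Rm.T
    T=(W-s['position'])@R.from_quat(s['ee_rot']).as_matrix()   # tool coords
    for sg in (1,-1):
        # inside face/side face near pads, camera side
        m=(T[:,1]*sg>0)&(abs(T[:,1])<60)&(T[:,0]>-90)&(W[:,2]>26)&(abs(T[:,2])<16)
        q=T[m]; w=W[m]
        h,_=np.histogram(w[:,2],np.arange(24,120,4)); print('side',sg,'n',m.sum(),'hist z from 24 by 4',h)
        for a in range(24,100,8):
            k=q[(w[:,2]>=a)&(w[:,2]<a+8)]
            if len(k)>3: print('  z',a,'y',k[:,1].min().round(0),k[:,1].max().round(0),'tz',k[:,2].min().round(0),k[:,2].max().round(0),len(k))
    return im
E
python3 -c "
from h import *
cv2.imwrite('pics/w4.png',tips())"
```

```text
t 3.6 pos [552.7   22.68  34.55] feeder [-28.26  24.05] bay [10.83  1.33] F [0.12 0.34 0.86] Fbay -0.2 -0.3 w 51.18 tool x [-0.005  0.001 -1.   ] jawdeg 126.77
side 1 n 9364 hist z from 24 by 4 [  19   44   43   53   56   54   54   71  826   41  117  164  175  189
  217  238  248  205  392  161  440  642 1825]
  z 24 y 0.0 11.0 tz -11.0 -3.0 63
  z 32 y 0.0 11.0 tz -11.0 -3.0 96
  z 40 y 0.0 11.0 tz -11.0 -3.0 110
  z 48 y 0.0 12.0 tz -11.0 8.0 125
  z 56 y 0.0 31.0 tz -11.0 13.0 867
  z 64 y 25.0 39.0 tz -11.0 11.0 281
  z 72 y 25.0 39.0 tz -11.0 11.0 364
  z 80 y 25.0 39.0 tz -12.0 11.0 455
  z 88 y 25.0 39.0 tz -12.0 12.0 453
  z 96 y 25.0 46.0 tz -13.0 11.0 553
side -1 n 9203 hist z from 24 by 4 [  21   43   42   48   53   58   52   66  709   51  109  159  179  194
  216  235  247  210  387  171  441  675 1907]
  z 24 y -11.0 -0.0 tz -10.0 -1.0 64
  z 32 y -11.0 -0.0 tz -11.0 0.0 90
  z 40 y -11.0 -0.0 tz -10.0 0.0 111
  z 48 y -11.0 -0.0 tz -10.0 11.0 118
  z 56 y -33.0 -0.0 tz -11.0 13.0 760
  z 64 y -39.0 -26.0 tz -12.0 11.0 268
  z 72 y -40.0 -26.0 tz -11.0 11.0 373
  z 80 y -40.0 -26.0 tz -11.0 12.0 451
  z 88 y -40.0 -26.0 tz -12.0 11.0 457
  z 96 y -49.0 -26.0 tz -13.0 11.0 558
```

Request:
arm_command(increments=[[[0,0,0],[0.2,0,-6],0.4],[[0,0,0],[0.2,0,-12],0.4],[[0,0,0],[0.2,0,-18],0.4],[[0,0,0],[0.2,0,-24],0.4],[[0,0,0],[0.2,0,-24],0.4]])

```text
clock: 4.15
position: [552.2, 22.5, 9.4]
ee_rot: [-0.222, 0.673, 0.224, 0.669]
contact_force: [-0.3, -0.6, -0.3]
gripper_width: 51.1
```

```bash
python3 -c "
from h import *
cv2.imwrite('pics/w5.png',tips())"
```

```text
t 4.15 pos [552.2   22.46   9.45] feeder [-27.74  24.2 ] bay [10.7   1.86] F [-0.29 -0.57 -0.26] Fbay 0.29 0.58 w 51.14 tool x [-0.007 -0.    -1.   ] jawdeg 126.76
side 1 n 9894 hist z from 24 by 4 [  31   63   75  144  207  263  277  314 1336  244  247  213  363  200
  516  733 2214 1622  832    0    0    0    0]
  z 24 y 0.0 12.0 tz -10.0 -3.0 94
  z 32 y 0.0 32.0 tz -11.0 11.0 219
  z 40 y 0.0 39.0 tz -11.0 11.0 470
  z 48 y 0.0 39.0 tz -12.0 11.0 591
  z 56 y 0.0 39.0 tz -12.0 14.0 1580
  z 64 y 25.0 38.0 tz -12.0 11.0 460
  z 72 y 25.0 48.0 tz -14.0 10.0 563
  z 80 y 24.0 58.0 tz -14.0 13.0 1249
  z 88 y 23.0 59.0 tz -14.0 13.0 3836
  z 96 y 21.0 60.0 tz -16.0 13.0 832
side -1 n 9681 hist z from 24 by 4 [  33   67   74  130  218  255  274  306 1169  242  237  221  360  223
  521  802 2351 1462  736    0    0    0    0]
  z 24 y -11.0 -0.0 tz -10.0 0.0 100
  z 32 y -33.0 -0.0 tz -11.0 11.0 204
  z 40 y -39.0 -0.0 tz -11.0 11.0 473
  z 48 y -40.0 -0.0 tz -12.0 11.0 580
  z 56 y -40.0 -0.0 tz -12.0 13.0 1411
  z 64 y -40.0 -26.0 tz -12.0 12.0 458
  z 72 y -49.0 -26.0 tz -14.0 11.0 583
  z 80 y -59.0 -25.0 tz -14.0 13.0 1323
  z 88 y -60.0 -24.0 tz -14.0 13.0 3813
  z 96 y -60.0 -21.0 tz -16.0 13.0 736
```

Request:
arm_command(increments=[[[0,0,0],[0.3,0,-1],0.5],[[0,0,0],[0.3,0,-1],0.6],[[0,0,0],[0.3,0,-1],0.66],[[0,0,0],[0.3,0,-1],0.72],[[0,0,0],[0.3,0,-1],0.8]])

```text
clock: 4.7
position: [552.9, 22.8, 9.5]
ee_rot: [-0.222, 0.673, 0.224, 0.669]
contact_force: [-2.0, 2.6, 3.6]
gripper_width: 22.3
```

```bash
python3 -c "
from h import *
S()"
```

```text
t 4.7 pos [552.95  22.79   9.51] feeder [-28.53  23.96] bay [10.89  1.06] F [-2.01  2.56  3.62] Fbay -3.25 0.07 w 22.32 tool x [-0.006  0.    -1.   ] jawdeg 126.79
```

Request:
arm_command(increments=[[[0,0,0],[2.4,-3.2,0],1],[[0,0,0],[4.8,-6.4,0],1],[[0,0,0],[7.2,-9.6,0],1],[[0,0,0],[9.6,-12.8,0],1],[[0,0,0],[12,-16,0],1]])

```text
clock: 5.2
position: [565.2, 6.5, 9.5]
ee_rot: [-0.222, 0.673, 0.224, 0.669]
contact_force: [-1.3, 2.2, 2.2]
gripper_width: 22.3
```

```bash
python3 -c "
from h import *
S()"
```

```text
t 5.2 pos [565.17   6.5    9.51] feeder [-38.69  41.61] bay [31.25  1.08] F [-1.32  2.24  2.17] Fbay -2.58 -0.29 w 22.34 tool x [-0.006  0.    -1.   ] jawdeg 126.78
```

Request:
arm_command(increments=[[[0,0,0],[2.4,-3,0],1],[[0,0,0],[4.8,-6,0],1],[[0,0,0],[7.2,-9,0],1],[[0,0,0],[9.6,-12,0],1],[[0,0,0],[11.8,-15,0],1]])

```text
clock: 5.7
position: [577.2, -8.7, 9.5]
ee_rot: [-0.222, 0.673, 0.224, 0.669]
contact_force: [-2.6, 2.2, 2.4]
gripper_width: 22.3
```

```bash
python3 -c "
from h import *
S(); im=tops()
z=imaging.get_image('wrist'); d=z[1]; im=z[0]; f,cx,cy,e,R3=cam('wrist',readout.read_state())
H,Sa,V=cv2.split(cv2.cvtColor(im,cv2.COLOR_BGR2HSV)); m=((H<6)|(H>174))&(Sa>150)&(V>60)&(d>0)
v,u=np.nonzero(m);D=d[v,u];W=e+np.stack([(u-cx)/f*D,(v-cy)/f*D,D],1)@R3.T
b=np.array([bay(w) for w in W]); k=(abs(b[:,1])<30)&(b[:,0]>60)&(b[:,0]<120); print('red',k.sum(),np.percentile(b[k,0],[3,20,50,80,97]),np.percentile(b[k,1],[3,97]))
cv2.imwrite('pics/w6.png',im)"
```

```text
t 5.7 pos [577.2   -8.74   9.52] feeder [-48.79  58.19] bay [50.66  0.62] F [-2.58  2.23  2.42] Fbay -3.33 0.73 w 22.32 tool x [-0.006  0.    -1.   ] jawdeg 126.78
top 158 [-67.2  -5.9] size [ 6.6 13.1] world [587.7  57.1] bay [  4.4 -47.3]
top 3917 [-45.8  62.1] size [28.4 39.8] world [574.7 -13. ] bay [52.6  5.1]
red 957 [84.47524623 84.8231983  86.66653138 88.65425081 89.83697215] [-15.94825899  22.28006052]
```

Request:
arm_command(increments=[[[0,0,0],[0.7,-1,0],1],[[0,0,0],[1.4,-2,0],1],[[0,0,0],[2.2,-3,0],1],[[0,0,0],[3,-4,0],1],[[0,0,0],[3.6,-4.8,0],1]])

```text
clock: 6.3
position: [581.1, -13.9, 9.5]
ee_rot: [-0.222, 0.673, 0.224, 0.669]
contact_force: [-1.6, 2.4, 1.6]
gripper_width: 22.1
```

```bash
python3 -c "
from h import *
S()"
```

```text
t 6.3 pos [581.13 -13.9    9.51] feeder [-52.07  63.79] bay [57.15  0.58] F [-1.6   2.35  1.63] Fbay -2.84 -0.13 w 22.12 tool x [-0.005  0.    -1.   ] jawdeg 126.77
```

Request:
arm_command(increments=[[[0,0,0],[0.3,-0.4,0],1],[[0,0,0],[0.6,-0.8,0],1],[[0,0,0],[0.9,-1.2,0],1],[[0,0,0],[1.2,-1.6,0],1],[[0,0,0],[1.2,-1.6,0],1]])

```text
clock: 6.8
position: [582.4, -15.5, 9.5]
ee_rot: [-0.222, 0.673, 0.224, 0.669]
contact_force: [-1.2, 2.7, 1.9]
gripper_width: 22.0
```

```bash
python3 -c "
from h import *
S()"
```

```text
t 6.8 pos [582.36 -15.52   9.52] feeder [-53.1   65.55] bay [59.19  0.57] F [-1.24  2.74  1.91] Fbay -2.94 -0.65 w 22.02 tool x [-0.005 -0.    -1.   ] jawdeg 126.77
```

Request:
arm_command(increments=[[[0,0,0],[0.3,-0.4,0],1],[[0,0,0],[0.6,-0.8,0],1],[[0,0,0],[0.9,-1.2,0],1],[[0,0,0],[0.9,-1.2,0],1],[[0,0,0],[0.9,-1.2,0],1]])

```text
clock: 7.3
position: [582.7, -16.0, 9.5]
ee_rot: [-0.222, 0.673, 0.224, 0.669]
contact_force: [-3.6, 5.6, 3.6]
gripper_width: 22.5
```

```bash
python3 -c "
from h import *
S()"
```

```text
t 7.3 pos [582.7  -16.04   9.55] feeder [-53.38  66.1 ] bay [59.81  0.61] F [-3.57  5.56  3.59] Fbay -6.59 -0.49 w 22.53 tool x [-0.006  0.001 -1.   ] jawdeg 126.77
```

Request:
arm_command(increments=[[[0,0,0],[0.3,-0.4,0],1],[[0,0,0],[0.6,-0.8,0],1],[[0,0,0],[0.9,-1.2,0],1],[[0,0,0],[1.2,-1.6,0],1],[[0,0,0],[1.2,-1.6,0],1]])

```text
clock: 7.8
position: [583.0, -16.6, 9.6]
ee_rot: [-0.222, 0.673, 0.224, 0.669]
contact_force: [-4.2, 7.2, 4.7]
gripper_width: 22.2
```

```bash
python3 -c "
from h import *
S()"
```

```text
t 7.8 pos [583.02 -16.6    9.59] feeder [-53.63  66.69] bay [60.45  0.68] F [-4.2   7.24  4.72] Fbay -8.31 -0.99 w 22.23 tool x [-0.008  0.002 -1.   ] jawdeg 126.76
```

Request:
arm_command(increments=[[[0,0,0],[0.6,-0.8,0],1],[[0,0,0],[1.0,-1.4,0],1],[[0,0,0],[1.5,-2,0],1],[[0,0,0],[1.8,-2.4,0],1],[[0,0,0],[1.8,-2.4,0],1]])

```text
clock: 8.3
position: [583.5, -17.3, 9.6]
ee_rot: [-0.221, 0.674, 0.225, 0.668]
contact_force: [-6.2, 11.1, 6.3]
gripper_width: 22.5
```

```bash
python3 -c "
from h import *
S()"
```

```text
t 8.3 pos [583.49 -17.27   9.65] feeder [-54.01  67.41] bay [61.26  0.72] F [-6.19 11.15  6.31] Fbay -12.63 -1.75 w 22.55 tool x [-0.01   0.003 -1.   ] jawdeg 126.75
```

Request:
arm_command(increments=[[[0,0,0],[1.0,-1.4,0],1],[[0,0,0],[1.5,-2,0],1],[[0,0,0],[1.8,-2.4,0],1],[[0,0,0],[2.2,-2.9,0],1],[[0,0,0],[2.2,-2.9,0],1]])

```text
clock: 8.8
position: [583.9, -17.9, 9.7]
ee_rot: [-0.219, 0.675, 0.226, 0.667]
contact_force: [-7.0, 12.6, 6.8]
gripper_width: 22.1
```

```bash
python3 -c "
from h import *
S()"
```

```text
t 8.8 pos [583.89 -17.92   9.74] feeder [-54.33  68.11] bay [62.03  0.79] F [-6.98 12.58  6.78] Fbay -14.25 -1.98 w 22.05 tool x [-0.013  0.006 -1.   ] jawdeg 126.74
```

Request:
arm_command(increments=[[[-0.1,-0.2,0],[-0.3,0.4,0],1],[[-0.2,-0.4,0],[-0.6,0.8,0],1],[[-0.3,-0.6,0],[-0.9,1.2,0],1],[[-0.3,-0.6,0],[-0.9,1.2,0],1],[[-0.3,-0.6,0],[-0.9,1.2,0],1]])

```text
clock: 9.3
position: [582.8, -16.2, 9.6]
ee_rot: [-0.222, 0.672, 0.224, 0.67]
contact_force: [-2.5, 5.1, 1.7]
gripper_width: 22.4
```

```bash
python3 -c "
from h import *
S()"
```

```text
t 9.3 pos [582.8  -16.19   9.56] feeder [-53.46  66.26] bay [59.99  0.62] F [-2.54  5.12  1.66] Fbay -5.62 -1.04 w 22.38 tool x [-0.003  0.001 -1.   ] jawdeg 126.75
```

Request:
arm_command(increments=[[[0,0,0],[-0.3,0.4,0],0.7],[[0,0,0],[-0.3,0.4,0],0.6],[[0,0,0],[-0.3,0.4,0],0.5],[[0,0,0],[-0.3,0.4,0],0.4],[[0,0,0],[-0.3,0.4,0],0.4]])

```text
clock: 9.8
position: [582.7, -16.1, 9.6]
ee_rot: [-0.222, 0.672, 0.223, 0.67]
contact_force: [0.7, -0.4, 0.1]
gripper_width: 51.6
```

Request:
arm_command(increments=[[[0,0,0],[0,0,10],0.4],[[0,0,0],[0,0,25],0.4],[[0,0,0],[0,0,50],0.4],[[0,0,0],[0,0,80],0.4],[[0,0,0],[0,0,110],0.4]])

```text
clock: 10.3
position: [582.6, -16.2, 121.4]
ee_rot: [-0.222, 0.672, 0.223, 0.67]
contact_force: [0.0, 0.0, 0.1]
gripper_width: 51.3
```

```bash
python3 -c "
from h import *
S(); cv2.imwrite('pics/w7.png',tops()); S()"
```

```text
t 10.3 pos [582.61 -16.18 121.39] feeder [-53.27  66.23] bay [59.86  0.76] F [0.01 0.05 0.11] Fbay -0.04 -0.03 w 51.25 tool x [-0.002  0.001 -1.   ] jawdeg 126.74
top 688 [-129.7   -0.5] size [21.8 21.5] world [650.4  59.3] bay [ 40.3 -98.8]
top 158 [-76.7   6.1] size [16.3  8.6] world [598.6  46.4] bay [ 19.5 -49.6]
top 770 [-53.7  66.1] size [21.7 21.5] world [583. -16.] bay [60.   0.3]
t 10.35 pos [586.33 -16.   127.43] feeder [-56.98  66.49] bay [61.95 -2.32] F [ 0.79 -0.16  3.94] Fbay 0.6 -0.54 w 51.46 tool x [ 0.009  0.001 -1.   ] jawdeg 126.83
```

View pics/w7.png

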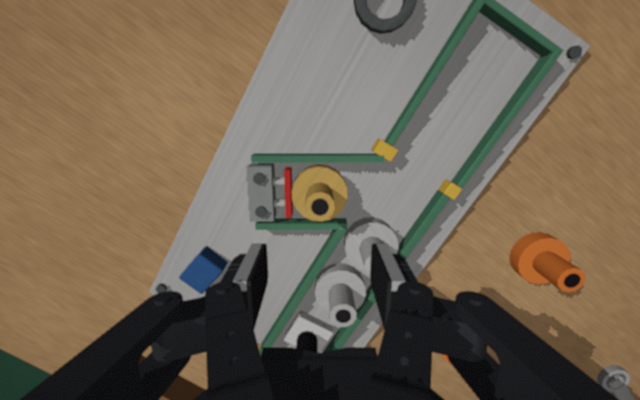

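Brass is upright in the bay, resting near the plate (px (320,193)), and steel front and rear are still in line in the lane. Next I'll go behind the slide knob with shut fingers.

Request:
arm_command(increments=[[[0,0,-7],[32,17,0],0.6],[[0,0,-14],[64,34,0],0.8],[[0,0,-21],[96,51,0],1],[[0,0,-28],[128,68,0],1],[[0,0,-29.8],[160,86,0],1]])

```text
clock: 10.85
position: [747.5, 70.5, 128.2]
ee_rot: [-0.044, 0.703, 0.041, 0.709]
contact_force: [0.4, -0.3, 1.2]
gripper_width: 0.1
```

Request:
arm_command(increments=[[[0,0,0],[0,0,0],1],[[0,0,0],[0,0,0],1],[[0,0,0],[0,0,-15],1],[[0,0,0],[0,0,-30],1],[[0,0,0],[0,0,-30],1]])

```text
clock: 11.35
position: [744.5, 69.5, 94.5]
ee_rot: [-0.043, 0.705, 0.04, 0.706]
contact_force: [-0.9, -0.3, -0.4]
gripper_width: 0.0
```

```bash
python3 -c "
from h import *
cv2.imwrite('pics/w8.png',tips()); tops(); S(); print(f2w([-226,0.5]))"
```

```text
t 11.35 pos [744.49  69.53  94.46] feeder [-224.31    0.67] bay [  88.61 -180.13] F [-0.91 -0.34 -0.38] Fbay -0.28 0.93 w 0.04 tool x [ 0.002 -0.004 -1.   ] jawdeg 96.8
side 1 n 7025 hist z from 24 by 4 [0 0 0 0 0 0 0 0 0 0 0 0 0 0 0 0 0 0 0 0 0 0 0]
side -1 n 7172 hist z from 24 by 4 [0 0 0 0 0 0 0 0 0 0 0 0 0 0 0 0 0 0 0 0 0 0 0]
top 1267 [-130.8   -1.5] size [21.2 21. ] world [651.4  60.4] bay [  40.  -100.2]
top 866 [-195.    -0.8] size [19.5 19.2] world [715.3  67.4] bay [  72.7 -155.5]
t 11.45 pos [746.67  69.86  97.45] feeder [-226.51    0.6 ] bay [  89.65 -182.07] F [1.37 0.07 0.11] Fbay 0.76 -1.14 w 0.21 tool x [ 0.007 -0.004 -1.   ] jawdeg 96.85
[746.15041761  69.9021835 ]
```

Request:
arm_command(increments=[[[0,0,0],[0,0,-30],1],[[0,0,0],[0,0,-55],1],[[0,0,0],[0,0,-75],1],[[0,0,0],[0,0,-88],1],[[0,0,0],[0,0,-88],1]])

```text
clock: 11.95
position: [745.5, 69.5, 7.5]
ee_rot: [-0.044, 0.705, 0.04, 0.707]
contact_force: [-0.3, -0.3, -0.0]
gripper_width: 0.1
```

```bash
python3 -c "
from h import *
cv2.imwrite('pics/w9.png',tips())"
```

```text
t 11.95 pos [745.47  69.47   7.53] feeder [-225.27    0.85] bay [  89.25 -180.88] F [-0.29 -0.27 -0.03] Fbay 0.04 0.39 w 0.09 tool x [ 0.004 -0.005 -1.   ] jawdeg 96.83
side 1 n 6957 hist z from 24 by 4 [   0    0    0   34   93  117  121  134  140  110  172  151  305  679
  845 1790 1031  926  309    0    0    0    0]
  z 32 y 6.0 12.0 tz -10.0 -6.0 34
  z 40 y 0.0 13.0 tz -11.0 -6.0 210
  z 48 y 0.0 13.0 tz -11.0 -6.0 255
  z 56 y 0.0 13.0 tz -11.0 -6.0 250
  z 64 y 0.0 17.0 tz -12.0 12.0 323
  z 72 y 1.0 32.0 tz -14.0 13.0 984
  z 80 y 2.0 39.0 tz -14.0 12.0 2635
  z 88 y 3.0 45.0 tz -16.0 9.0 1957
  z 96 y 3.0 47.0 tz -16.0 8.0 309
side -1 n 7118 hist z from 24 by 4 [   0    0    2   56   98  130  131  142  152  116  229  211  281  682
  795 1720 1072  936  365    0    0    0    0]
  z 32 y -12.0 -2.0 tz -11.0 -6.0 58
  z 40 y -14.0 -0.0 tz -11.0 -6.0 228
  z 48 y -14.0 -0.0 tz -11.0 -6.0 273
  z 56 y -14.0 -0.0 tz -11.0 -6.0 268
  z 64 y -19.0 -0.0 tz -12.0 11.0 440
  z 72 y -32.0 -2.0 tz -14.0 13.0 963
  z 80 y -39.0 -3.0 tz -14.0 11.0 2515
  z 88 y -46.0 -3.0 tz -16.0 9.0 2008
  z 96 y -47.0 -4.0 tz -16.0 9.0 365
```

Request:
arm_command(increments=[[[0,0,0],[-4,-0.5,0],1],[[0,0,0],[-8,-1,0],1],[[0,0,0],[-12,-1.5,0],1],[[0,0,0],[-16,-2,0],1],[[0,0,0],[-20,-2.4,0],1]])

```text
clock: 12.5
position: [728.0, 67.5, 10.8]
ee_rot: [-0.044, 0.702, 0.041, 0.71]
contact_force: [3.9, -0.6, 1.6]
gripper_width: 0.2
```

```bash
python3 -c "
from h import *
S()"
```

```text
t 12.5 pos [728.    67.53  10.83] feeder [-207.69    0.67] bay [  80.3  -165.75] F [ 3.95 -0.64  1.62] Fbay 2.88 -2.77 w 0.2 tool x [ 0.011 -0.004 -1.   ] jawdeg 96.89
```

Request:
arm_command(increments=[[[0,0,0],[-5,-0.6,0],1],[[0,0,0],[-10,-1.2,0],1],[[0,0,0],[-15,-1.8,0],1],[[0,0,0],[-20,-2.4,0],1],[[0,0,0],[-25,-3,0],1]])

```text
clock: 13.0
position: [704.3, 64.7, 11.1]
ee_rot: [-0.044, 0.701, 0.041, 0.711]
contact_force: [6.5, 0.5, -2.1]
gripper_width: -0.1
```

```bash
python3 -c "
from h import *
S(); tops()"
```

```text
t 13.0 pos [704.31  64.74  11.13] feeder [-183.84    0.58] bay [  68.3  -145.13] F [ 6.49  0.47 -2.1 ] Fbay 3.52 -5.47 w -0.08 tool x [ 0.015 -0.003 -1.   ] jawdeg 96.91
top 3233 [-164.2    0.7] size [25.9 24.4] world [684.8  62.3] bay [  58.6 -128.1]
top 3176 [-116.7   -1.6] size [20.9 20.9] world [637.4  58.8] bay [ 32.8 -88. ]
top 632 [-76.9  -1.7] size [ 4.1 16. ] world [597.8  54.1] bay [ 12.9 -53.6]
```

Request:
arm_command(increments=[[[0,0.4,0],[-5,-0.6,-1],1],[[0,0.8,0],[-10,-1.2,-2],1],[[0,0.8,0],[-15,-1.8,-3],1],[[0,0.8,0],[-20,-2.4,-3],1],[[0,0.8,0],[-25,-3,-3],1]])

```text
clock: 13.55
position: [681.8, 62.2, 10.8]
ee_rot: [-0.044, 0.703, 0.042, 0.709]
contact_force: [8.6, 0.1, 3.6]
gripper_width: -0.0
```

```bash
cat >> h.py <<'E'
def scene(n='scene'):
    im,d,(f,cx,cy,e,R3)=get(n); v,u=np.nonzero(d>0); D=d[v,u]; W=e+np.stack([(u-cx)/f*D,(v-cy)/f*D,D],1)@R3.T
    k=(W[:,2]>52)&(W[:,2]<62); q=(W[k,:2]-O)@RM; ij=np.round(q/2).astype(int)+[130,50]; ok=(ij>=0).all(1)&(ij[:,0]<225)&(ij[:,1]<110); q=q[ok];ij=ij[ok]
    g=np.zeros((110,225),np.uint8); g[ij[:,1],ij[:,0]]=1
    nn,l,s,ce=cv2.connectedComponentsWithStats(cv2.dilate(g,np.ones((3,3))))
    for t in range(1,nn):
        a=q[l[ij[:,1],ij[:,0]]==t]
        if len(a)>8: print(n,'top',len(a),((a.min(0)+a.max(0))/2).round(1),(a.max(0)-a.min(0)).round(1))
    return im
E
python3 -c "
from h import *
S(); tops(); scene(); scene('side')"
```

```text
t 13.55 pos [681.84  62.19  10.82] feeder [-161.23    0.4 ] bay [  56.84 -125.65] F [8.64 0.13 3.62] Fbay 5.09 -6.98 w -0.03 tool x [ 0.008 -0.002 -1.   ] jawdeg 96.98
top 3234 [-141.8    0.6] size [26.  24.5] world [662.6  59.7] bay [  47.3 -108.7]
top 3175 [-94.4  -1.7] size [21.  20.8] world [615.2  56.2] bay [ 21.6 -68.8]
top 662 [-54.4  -1.7] size [ 4.4 16.4] world [575.6  51.4] bay [  1.6 -34.2]
top 2993 [-59.9  64.4] size [11.7 21.8] world [588.9 -13.6] bay [61.6 -5.9]
scene top 38 [-93.9  -0.9] [22.5 21.7]
scene top 38 [-44.   -0.7] [23.1 21.9]
scene top 21 [-134.9   -1. ] [12.4 19.6]
scene top 43 [-55.7  66. ] [22.7 24.2]
side top 48 [-143.5   -1.6] [35.8 24.1]
side top 45 [-91.8  -1.9] [22.7 23. ]
side top 46 [-42.1  -1.5] [23.9 22.1]
side top 40 [-52.5  65.2] [21.6 21.4]
```

Request:
arm_command(increments=[[[0,0.2,0],[-5,-0.6,-1],1],[[0,0.5,0],[-10,-1.2,-2],1],[[0,0.5,0],[-15,-1.8,-3],1],[[0,0.5,0],[-20,-2.4,-3],1],[[0,0.5,0],[-26,-3.1,-3],1]])

```text
clock: 14.2
position: [658.6, 59.8, 10.3]
ee_rot: [-0.044, 0.704, 0.043, 0.708]
contact_force: [8.0, -0.1, 4.0]
gripper_width: -0.4
```

```bash
python3 -c "
from h import *
S(); scene(); scene('side')"
```

```text
t 14.2 pos [658.58  59.77  10.29] feeder [-137.85   -0.  ] bay [  44.8  -105.59] F [ 7.97 -0.12  4.04] Fbay 4.89 -6.3 w -0.37 tool x [ 0.006 -0.001 -1.   ] jawdeg 97.06
scene top 42 [-72.2  -0.3] [22.2 25.5]
scene top 16 [-112.7   -0.7] [11.7 16.3]
scene top 38 [-21.4   0.4] [21.7 22.3]
scene top 46 [-55.2  67. ] [22.1 27.6]
side top 45 [-18.2  -3. ] [21.5 24.7]
side top 48 [-122.1   -2.4] [38.7 23.1]
side top 46 [-68.   -1.1] [22.9 23.3]
side top 41 [-52.9  63.2] [22.3 25.4]
```

Request:
arm_command(increments=[[[0,0.2,0],[-5,-0.6,-1],1],[[0,0.5,0],[-10,-1.2,-2],1],[[0,0.5,0],[-15,-1.8,-3],1],[[0,0.5,0],[-20,-2.4,-3],1],[[0,0.5,0],[-24,-2.9,-3],1]])

```text
clock: 14.8
position: [636.5, 57.5, 9.5]
ee_rot: [-0.044, 0.705, 0.044, 0.707]
contact_force: [7.4, 0.2, 4.3]
gripper_width: -0.3
```

```bash
python3 -c "
from h import *
S(); scene(); scene('side')"
```

```text
t 14.8 pos [636.51  57.53   9.46] feeder [-115.67   -0.44] bay [ 33.33 -86.61] F [7.41 0.2  4.28] Fbay 4.3 -6.04 w -0.28 tool x [ 0.003 -0.    -1.   ] jawdeg 97.12
scene top 40 [-49.9  -1. ] [22.4 24.3]
scene top 37 [-0.3 -1.7] [20.7 24.2]
scene top 16 [-91.3   0.7] [10.2 22.1]
scene top 44 [-55.3  66.7] [22.3 24.4]
side top 46 [ 3.1 -2.1] [21.3 26.2]
side top 53 [-94.7  -2.9] [26.1 23.2]
side top 44 [-46.4  -2. ] [22.3 25.5]
side top 40 [-52.4  64.9] [21.7 27.3]
```

Request:
arm_command(increments=[[[0,0,0],[-5,-0.7,0],1],[[0,0.2,0],[-10,-1.4,-1],1],[[0,0.3,0],[-15,-2.1,-2],1],[[0,0.3,0],[-20,-2.8,-2],1],[[0,0.3,0],[-25,-3.4,-2],1]])

```text
clock: 15.4
position: [614.3, 55.2, 9.6]
ee_rot: [-0.044, 0.704, 0.045, 0.707]
contact_force: [7.6, 0.4, 5.1]
gripper_width: -0.1
```

Request:
arm_command(increments=[[[0,0,0],[-5,-0.7,0],1],[[0,0.2,0],[-10,-1.4,-1],1],[[0,0.3,0],[-15,-2.1,-2],1],[[0,0.3,0],[-20,-2.8,-2],1],[[0,0.3,0],[-25,-3.4,-2],1]])

```text
clock: 15.9
position: [593.1, 52.9, 9.9]
ee_rot: [-0.044, 0.703, 0.046, 0.708]
contact_force: [6.6, 0.5, 3.4]
gripper_width: 0.3
```

```bash
python3 -c "
from h import *
S(); scene(); scene('side')"
```

```text
t 15.9 pos [593.1   52.92   9.9 ] feeder [-72.02  -1.1 ] bay [ 10.93 -49.13] F [6.62 0.53 3.4 ] Fbay 3.55 -5.61 w 0.33 tool x [ 0.008  0.003 -1.   ] jawdeg 97.3
scene top 35 [44.1 -2.4] [22.6 25.7]
scene top 39 [-5.7  0.2] [22.7 23.1]
scene top 9 [-45.4   0.4] [ 8.6 12.8]
scene top 44 [-55.2  65.3] [21.7 26.1]
side top 45 [-48.3  -1.9] [22.3 23.5]
side top 43 [-1.8 -4.1] [21.5 20.5]
side top 45 [47.3 -1.9] [21.5 24.9]
side top 41 [-52.5  64.5] [21.4 28.3]
```

Request:
arm_command(increments=[[[0,0,0],[-5,-0.7,0],1],[[0,0.3,0],[-10,-1.4,-1],1],[[0,0.5,0],[-15,-2.1,-2],1],[[0,0.5,0],[-20,-2.8,-2],1],[[0,0.5,0],[-25,-3.4,-2],1]])

```text
clock: 16.5
position: [570.7, 50.6, 9.9]
ee_rot: [-0.044, 0.704, 0.047, 0.708]
contact_force: [6.9, 1.0, 4.7]
gripper_width: -0.3
```

Request:
arm_command(increments=[[[0,0,0],[-6,-0.8,0],1],[[0,0.2,0],[-12,-1.6,-1],1],[[0,0.3,0],[-18,-2.4,-2],1],[[0,0.3,0],[-24,-3.2,-2],1],[[0,0.3,0],[-30,-4,-2],1]])

```text
clock: 17.0
position: [544.8, 47.9, 10.2]
ee_rot: [-0.044, 0.702, 0.049, 0.709]
contact_force: [7.1, 1.2, 3.7]
gripper_width: -0.3
```

```bash
python3 -c "
from h import *
S(); scene(); scene('side')"
```

```text
t 17.0 pos [544.85  47.93  10.23] feeder [-23.52  -1.97] bay [-14.07  -7.57] F [7.09 1.24 3.74] Fbay 3.27 -6.41 w -0.31 tool x [ 0.009  0.007 -1.   ] jawdeg 97.49
scene top 36 [42.8 -1.7] [22.4 22.1]
scene top 39 [93. -1.] [22.3 23.9]
scene top 42 [-55.   67.1] [21.7 24.2]
side top 51 [96.  -3.3] [23.9 23.9]
side top 49 [46.1 -2.2] [21.7 23. ]
```

Request:
arm_command(increments=[[[0,0,0],[-2,-0.3,0],1],[[0,0,0],[-4,-0.5,0],1],[[0,0,0],[-6,-0.8,0],1],[[0,0,0],[-3,-0.4,0],1],[[0,0,0],[8,1,0],1]])

```text
clock: 17.6
position: [548.1, 47.8, 9.1]
ee_rot: [-0.044, 0.706, 0.048, 0.706]
contact_force: [-0.6, -0.4, -0.5]
gripper_width: -0.1
```

Request:
arm_command(increments=[[[0,0,0],[10,1.2,0],1],[[0,0,0],[10,1.2,20],1],[[0,0,0],[10,1.2,50],1],[[0,0,0],[10,1.2,90],1],[[0,0,0],[10,1.2,130],1]])

```text
clock: 18.1
position: [557.3, 48.5, 139.5]
ee_rot: [-0.044, 0.707, 0.047, 0.704]
contact_force: [0.7, 0.7, -0.3]
gripper_width: -0.2
```

Request:
arm_command(increments=[[[0,0,0],[30,5,10],1],[[0,0,0],[60,8,20],1],[[0,0,0],[60,8,20],1],[[0,0,0],[60,8,20],1],[[0,0,0],[60,8,20],1]])

```text
clock: 18.6
position: [615.9, 56.2, 158.2]
ee_rot: [-0.044, 0.708, 0.047, 0.703]
contact_force: [0.0, -0.0, -0.5]
gripper_width: -0.2
```

```bash
python3 -c "
from h import *
S(); scene(); a=scene('side'); w=tops()
k=lambda m,u,v:cv2.resize(m[v-60:v+60,u-80:u+80],(400,300),interpolation=cv2.INTER_CUBIC)
cv2.imwrite('pics/f.png',np.vstack([np.hstack([k(a,330,200),k(get('scene')[0],315,215)]),np.hstack([cv2.resize(w,(480,300)),np.zeros((300,320,3),np.uint8)])]))"
```

```text
t 18.6 pos [615.89  56.15 158.19] feeder [-95.04  -1.56] bay [ 22.04 -69.3 ] F [ 0.02 -0.04 -0.53] Fbay 0.04 0.01 w -0.25 tool x [-0.008  0.003 -1.   ] jawdeg 97.37
scene top 34 [49.6 -1.6] [22.9 24.9]
scene top 40 [97.9 -1.2] [25.6 23.7]
scene top 30 [3.7 0.1] [18.2 21.1]
scene top 42 [-55.4  65.7] [21.9 27.2]
side top 46 [51.4 -4.5] [21.8 24.2]
side top 41 [ 5.7 -2.3] [20.9 23.1]
side top 49 [100.8  -3.4] [22.5 22.8]
side top 41 [-52.7  65.4] [21.7 23.6]
top 775 [46.4 -2.1] size [17.1 21.2] world [475.5  39.6] bay [-49.1  52.9]
top 621 [ 4.2 -1.2] size [19.3 19.1] world [517.4  43.9] bay [-27.3  16.8]
top 666 [-53.7  64.9] size [21.2 21.7] world [582.8 -14.8] bay [58.9 -0.3]
```

View pics/f.png

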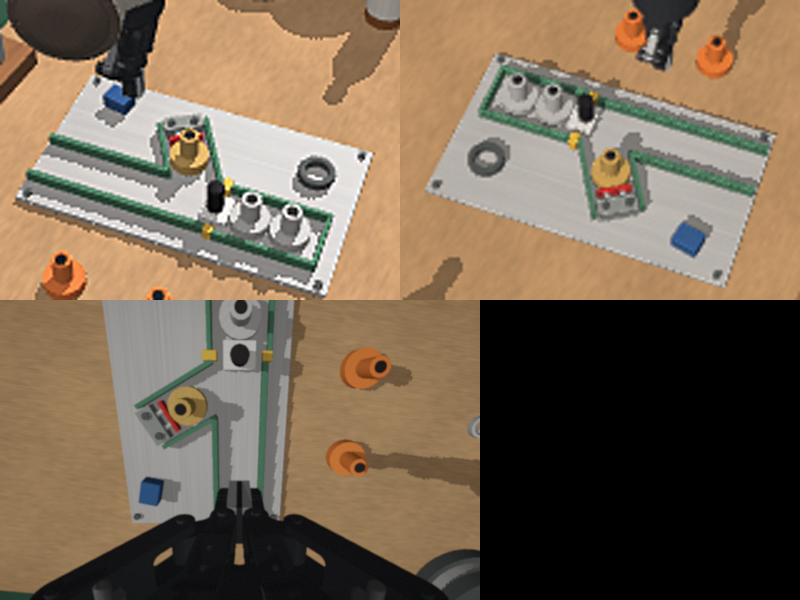

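The final views show both steel bushings in the outlet tray with the knob at the gate. Brass is in the bay by the plate, and the robot is clear of everything.

```bash
python3 -c "
from h import *
print(arm.job_done())"
```

```text
the job is handed in; nothing more can be done
None
```

The brass bushing is in the reject bay and both steel bushings are through the gate in the outlet tray. I handed the job in at about 18.6 s.

- **Brass:** I gripped it by the spigot and slid it along the bay until it met the red plate, about 59.5 mm from `bay_mouth`. I then pressed to about 14 N total. About 3 N of that was sliding friction, so the plate took about 11 N. That puts the plate in by roughly 2.3 mm by force, or about 2.6 mm by position. I couldn't read the trip joint directly, so registering is inferred from those two figures. I backed off before opening, and the last picture shows the brass upright in the bay next to the plate.
- **Steel bushings:** I pushed the slide knob with shut fingers at about 7 to 9 N. In the last check the bushing centres were at feeder x ≈ 50 and 99 mm. The rear one's back edge is therefore about 13 mm beyond the gate, and the front one is about 10 mm short of the end wall.
- **Disagreements:** The fingertips are really about 29 mm higher than the reported TCP. My first grasp therefore closed in the air above the spigot without touching it; I measured the offset from depth and corrected for it. The two fixed cameras disagreed with each other by 2 to 4 mm, which is within the margins. The wrist view put the rear bushing at 46 mm, but it was cut off by the picture edge.
- **Other things:** Nothing else was touched, including the orange look-alikes.

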